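# Seat the Easter cake at the banding machine and flip its start lever

## Task

Push the big red-cased cake along the bench until it sits snugly against both black rollers of the banding machine, then push the start lever on the grey pod over, away from the white dot to the green dot, so that it snaps across and stays there. Only push with the fingertips: do not lift or tip the cake, do not flip the lever before the cake is in place, and leave the small cake, the jar and the spatula where they are.

Things in the scene. Friction and masses are not known exactly. Their poses are not given: they have to be found in the camera images.
- cake: the cake to push: upright round loaf in a red paper case with a white glazed, sprinkled top; diameter 90 mm, straight side up to 74 mm, 95 mm high in all, about 0.35 kg, loose on the bench. Origin at the centre of its underside, z up (its yaw means nothing)
- bander: banding machine fixed to the bench: steel housing 112 mm high with a red paper reel on it, 144 mm high in all. Origin on the bench; its own +x points from the rollers into the machine (the cake approaches along +x). In this frame the housing spans x -45 to 115 mm, y -110 to 110 mm; a yellow bracket, top at 109 mm, reaches out over each roller to x -94 mm
- seat (a point): point on the bench where the centre of the cake's underside is when the cake touches both rollers: x -122, y 0 mm in the machine's frame, whose axes it shares. The rollers are black, fixed, upright, 40 mm in diameter, 101 mm high, at x -75, y -45 and 45 mm in the machine's frame
- pod: grey start pod fixed to the bench, 110 x 75 mm and 50 mm high, with a white dot at its -x end and a green dot at its +x end on top. Origin at the centre of its underside; the lever swings in its x-z plane, about a pivot along y at 54 mm above the bench over the origin
- lever_tip (a point): centre of the red ball, 26 mm in diameter, on the lever's end, 75 mm from the pivot. At first it leans over the white dot, 36 mm towards the pod's -x and 120 mm above the bench; flipped over it is 36 mm towards +x at the same height; 129 mm at the middle
- lever (a joint): lever angle in rad: 0 leaning to the white dot (start), 1.0 leaning to the green dot (flipped). A spring drives it away from the middle (0.5) to whichever end is nearer; pushed at the ball it resists with about 5 N at the ends, falling to none at the middle, then snaps over by itself
- small_cake: bystander, loose: small brown cake, 60 mm in diameter, 70 mm high; origin at the centre of its underside
- sprinkle_jar: bystander, loose: jar with yellow lid, 62 mm in diameter, 90 mm high; origin at the centre of its underside
- spatula: bystander, loose: spatula about 200 mm long lying flat along its own x; origin on its underside near its middle
Mind the look-alikes: they are no part of the job. What is shaped like the cake but blue or turquoise is not meant.

How it is judged:
By the outcome, as a careful person would: the job done as asked, in the order asked, and still so for the second after the job is handed in, with the robot touching nothing.
It also fails if it takes over 59 s, if anything falls off the work surface, if the arm or the gripper's body presses on something with over 40 N, if the wrist force passes 120 N, or if a joint passes its speed limit or range.

## Robot

A 7-joint arm with a two-finger parallel gripper is mounted at the origin on the work surface. World frame = base frame: x ahead of the robot, y to its left, z up, the work surface at z = 0. Lengths are in m, angles in rad, forces in N, time in s.
With the tool pointing down it reaches from about 0.425 to 0.95 m from the base axis. Payload 4.7 kg.
Tool frame: the origin (TCP) lies at the very end of the fingers, on their centre line; the grasp point (between the pads) lies 19 mm behind it (ctrl.grasp_offset is the distance from the TCP to the grasp point, in m); z points along the fingers, y is the line along which they close (so a half turn about z gives the same grasp; the last joint's range is limited). The gripper opens to 85 mm and grips with 20 to 120 N. Pads are 22 mm wide; open, the fingers measure 114 mm over their backs; the gripper's body (76 mm by 85 mm) begins 54 mm behind the grasp point. The pads swing forward as they close: fully open they stand 13 mm farther back than shut.
Start: joints at [1.1, 0.469, -0.049, 1.532, 0.024, 1.141, -0.082], TCP at [0.289, -0.61, 0.205] pointing down, gripper open.
Joint ranges: [-2.59, 2.59], [-0.33, 1.99], [-1.39, 1.29], [0.1, 2.45], [-1.04, 4.18], [0.21, 1.99], [-2.66, 2.66]. Speed limits (rad/s): [2.57, 2.57, 3.14, 3.14, 3.14, 3.14, 3.14].

## Interface

Orientations are given as a rotation vector (axis times angle).
In Python, from plant import ctrl gives the robot as it stands.
- The arm moves only by the tool move_arm, never from a script. Its argument "rows" is a list of rows, each an object of numbers: "tx", "ty", "tz": the shift along the tool's x, y, z in cm; "turn": the turn about the tool's z in units of 6 degrees (1.0 is 6 degrees); "grip": the finger opening in cm, from 0 to 8.54. A call has 1 to 8 rows; each row is the pose to reach, as a shift and turn from the pose commanded when the call began, along the tool's axes at that moment; what a row does not reach only later rows make up. A row lasts 1/8 s, in which the tool goes at most 62.5 mm and 10.7 degrees, less where a joint would pass 70% of its speed; a pose out of reach is approached as far as the arm can. A call with a gripper value outside its range is refused whole. The fingers move at their own pace and stop on an object; "newtons" is the grip in N (left out, the last holds). Time passes only in rows, so rows that repeat a pose let the fingers close. It gives the time, the measured TCP pose, the force, the opening and the grip force at its end, in the units of the state.
- ctrl.get_obs(): the state, without advancing time (a new reading comes with each control period).
- ctrl.read_camera(name): name is "side" or "top" or "wrist"; returns a dict with "image" (384x512x3 uint8, blue, green, red), "fx", "fy", "cx", "cy" (pixels), "rvec" (rotation vector, rad) and "tvec" (3), from world to camera coordinates, as OpenCV has them. Camera axes: x right, y down, z forward; pixel columns grow to the right and rows downward; lengths in m; the calibration is good to about 2 mm. A picture is of the moment at which its call begins. There is no depth.
- ctrl.finish_job(): hands the job in; it is judged then, once.
Trained networks look in the newest picture that a camera, given by its name, has taken for a name from the list of things; names that differ only in an ending like _2 or _b are one class to them, and where a whole thing is asked for, a point or a joint stands for the part that bears it (a point fixed in the world has none). Each returns a list of dicts, best first, with "confidence" (0 to 1); they miss things now and then, are a little off and sometimes report something else, mostly with a low value. They report only what shows in the picture. A call takes as long as a camera call. They do not tell look-alikes from the thing itself.
- ctrl.cut_out(camera, name): "region" (384x512 bool, what is visible of it) and "uv" ([column, row] in pixels, amid what is visible of it).
The state is a dict: "clock": time; "joint_positions": joint angles; "joint_velocities": joint speeds; "joint_efforts": joint torques, N m; "tcp_pos": TCP position; "tcp_rot": TCP orientation; "force": force on the tool from outside, world axes, zero at the start; "wrist_torque": the same for the moment, N m; "width": finger opening in m; "gripper_force": force on a finger pad.
Only numpy, scipy, OpenCV 4.12 (cv2) and the standard library are available. Lean on these libraries where they do the work, as an engineer would, in place of code of your own. Each camera call takes 0.05 s, during which the arm holds its last target. There are 200 camera calls.

## Working session

There is one attempt and no reset: what is moved stays moved. The work goes in short steps, Python scripts to look and compute and a tool call to move; the robot and the scene stay as the last step left them, time stands still between calls to the robot, and variables do not carry over. Pictures are saved under pics/ and viewed, at most 10 in all, crops included, and the job is handed in when it is done.

Besides the shell and the picture viewer there is one more tool, called after "Request:" as name([rows], argument=value, ...), one row to a line, values as JSON. move_arm: Moves the arm, as the interface text tells. Its arguments: {"type":"object","properties":{"rows":{"type":"array"},"newtons":{"type":"number"}},"required":["rows"]}

```bash
mkdir -p pics; ls
cat > h.py <<'E'
import numpy as np, cv2
from plant import ctrl
def cam(n):
    c=ctrl.read_camera(n); R=cv2.Rodrigues(np.array(c['rvec'],float))[0]; t=np.array(c['tvec'],float)
    return c,R,t
def ray(c,R,t,uv,z):
    d=R.T@np.array([(uv[0]-c['cx'])/c['fx'],(uv[1]-c['cy'])/c['fy'],1]); o=-R.T@t
    return o+d*(z-o[2])/d[2]
def proj(c,R,t,p):
    q=R@np.array(p)+t; return np.array([c['fx']*q[0]/q[2]+c['cx'],c['fy']*q[1]/q[2]+c['cy']])
E
python3 - <<'E'
from h import *
ims=[]
for n in ['top','side']:
    c,R,t=cam(n); ims.append(c['image']); cv2.imwrite(f'pics/{n}0.png',c['image'])
    print(n,'cam at',-R.T@t)
    for k,z in dict(cake=.08,bander=.1,pod=.05,lever_tip=.12,small_cake=.07,sprinkle_jar=.09,spatula=0.01,lever=.1).items():
        for r in ctrl.cut_out(n,k)[:3]:
            print(k,round(r['confidence'],2),np.round(r['uv']),r['region'].sum(),np.round(ray(c,R,t,r['uv'],z),3))
o=ctrl.get_obs();print(o['clock'],o['tcp_pos'],o['tcp_rot'])
cv2.imwrite('pics/a.png',cv2.resize(ims[0],(800,600)))
cv2.imwrite('pics/b.png',cv2.resize(ims[1],(800,600)))
E
```

```text
pics
top cam at [ 0.50045654 -0.02865221  1.17439705]
cake 0.91 [290. 158.] 1136 [ 0.698 -0.111  0.08 ]
cake 0.91 [253. 108.] 1195 [ 0.829 -0.019  0.08 ]
cake 0.71 [261. 210.] 1042 [ 0.568 -0.034  0.08 ]
bander 0.62 [133. 218.] 7137 [0.554 0.279 0.1  ]
pod 0.56 [358. 182.] 1377 [ 0.636 -0.285  0.05 ]
small_cake 0.65 [238. 158.] 510 [0.704 0.02  0.07 ]
spatula 0.55 [222. 272.] 1045 [0.413 0.07  0.01 ]
lever 0.5 [361. 196.] 117 [ 0.598 -0.28   0.1  ]
side cam at [ 0.26200897 -0.5870456   0.92312616]
cake 0.96 [328. 172.] 1689 [ 0.825 -0.041  0.08 ]
cake 0.95 [253. 138.] 1451 [0.735 0.144 0.08 ]
cake 0.83 [227. 227.] 1868 [ 0.547 -0.057  0.08 ]
bander 0.91 [164. 135.] 7478 [0.544 0.245 0.1  ]
pod 0.78 [326. 307.] 2635 [ 0.628 -0.301  0.05 ]
pod 0.46 [168. 134.] 7442 [0.571 0.292 0.05 ]
lever_tip 0.77 [315. 290.] 229 [ 0.602 -0.286  0.12 ]
small_cake 0.82 [274. 183.] 748 [0.704 0.003 0.07 ]
small_cake 0.47 [316. 289.] 217 [ 0.625 -0.268  0.07 ]
small_cake 0.23 [324. 305.] 2679 [ 0.619 -0.304  0.07 ]
sprinkle_jar 0.67 [255. 344.] 1321 [ 0.46  -0.308  0.09 ]
sprinkle_jar 0.15 [269. 183.] 791 [ 0.684 -0.006  0.09 ]
spatula 0.85 [153. 237.] 1333 [0.413 0.048 0.01 ]
spatula 0.36 [166. 134.] 7365 [0.58  0.335 0.01 ]
lever 0.72 [316. 289.] 218 [ 0.613 -0.278  0.1  ]
lever 0.42 [322. 305.] 2580 [ 0.604 -0.312  0.1  ]
0.9 [ 0.28862751 -0.61018127  0.2051454 ] [3.06523814e+00 6.88212512e-01 8.96722100e-05]
```

View pics/a.png

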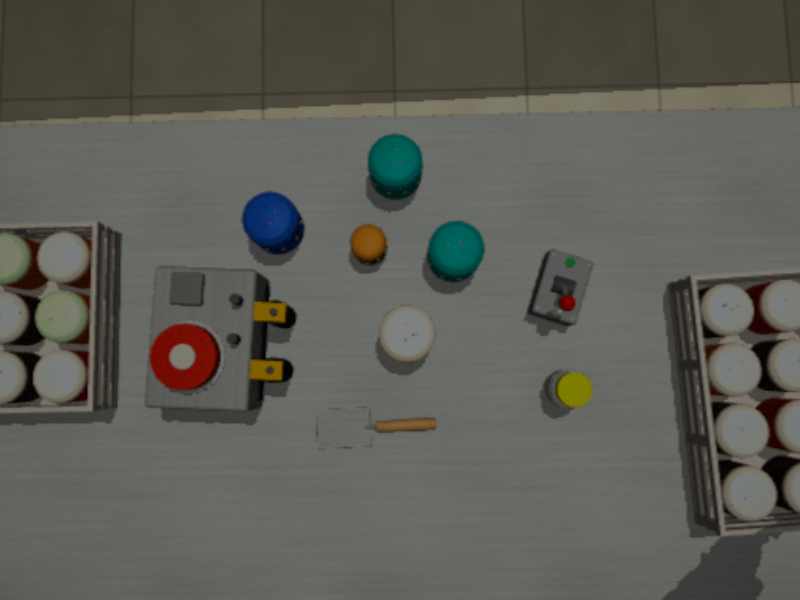

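View pics/b.png

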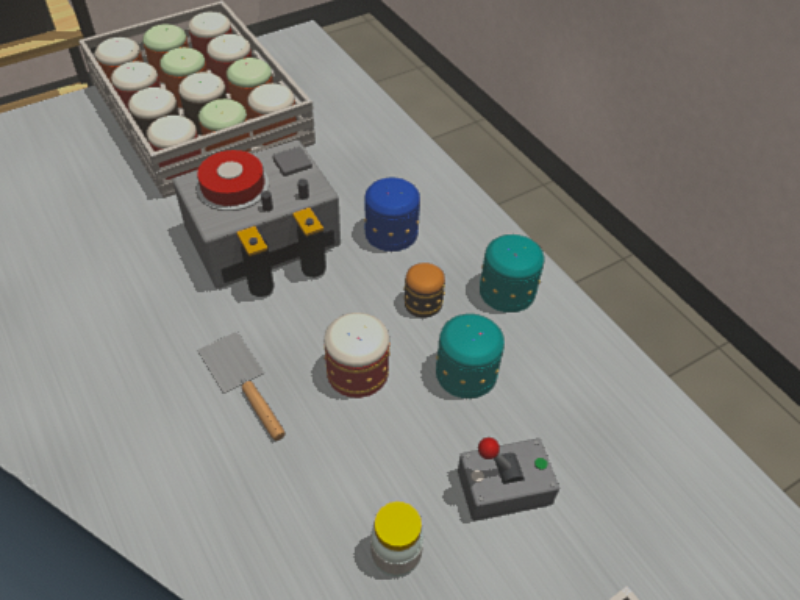

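The task cake is the only white-topped red-cased loose one, at top px (261,213). The look-alikes are turquoise at (290,158) and (253,108), blue at (174,142), and the white-topped cakes in the crates at both sides. The pod is at (359,184) with its ball at (363,193) and green dot at (365,168). Next I fit the poses and check them with overlays.

```bash
cat > fit.py <<'E'
from h import *
from scipy.optimize import least_squares
C={n:cam(n) for n in ['top','side']}
def blobs(im,lo,hi,win,k):
    hsv=cv2.cvtColor(im,cv2.COLOR_BGR2HSV); m=cv2.inRange(hsv,lo,hi); w=np.zeros_like(m); x0,y0,x1,y1=win; w[y0:y1,x0:x1]=255
    n,_,s,ce=cv2.connectedComponentsWithStats(m&w); i=np.argsort(-s[1:,4])[:k]+1
    return [(ce[j],s[j,4]) for j in i]
W={'top':((150,180,200,250),(335,150,390,215)),'side':((145,125,220,165),(285,270,365,335))}
yb,gr,rd={},{},{}
for n in C:
    im=C[n][0]['image']
    yb[n]=blobs(im,(18,150,80),(32,255,255),W[n][0],2); gr[n]=blobs(im,(50,120,50),(75,255,255),W[n][1],1); rd[n]=blobs(im,(0,150,60),(5,255,255),W[n][1],1)
    print(n,yb[n],gr[n],rd[n])
def T(p,q): c,s=np.cos(p[2]),np.sin(p[2]); return [p[0]+c*q[0]-s*q[1],p[1]+s*q[0]+c*q[1],q[2]]
def fb(p):
    r=[]
    for n in C:
        pr=[proj(*C[n],T(p,(-.0695,y,.109))) for y in(-.045,.045)]
        o=[b[0] for b in yb[n]]
        r.append(min([np.r_[pr[0]-o[0],pr[1]-o[1]],np.r_[pr[0]-o[1],pr[1]-o[0]]],key=lambda v:v@v))
    return np.concatenate(r)
s=least_squares(fb,[.554,.279,1.5]);B=s.x;print('bander',B,s.fun.round(1))
def fp(p):
    return np.concatenate([np.r_[proj(*C[n],T(p,(-.036,0,.12)))-rd[n][0][0],proj(*C[n],T(p,(p[3],0,.05)))-gr[n][0][0]] for n in C])
s=least_squares(fp,[.63,-.29,-.2,.04]);P=s.x;print('pod',P,s.fun.round(1))
# cake: silhouette fit
masks={n:min(ctrl.cut_out(n,'cake'),key=lambda r:np.hypot(*(r['uv']-np.array({'top':(261,212),'side':(228,227)}[n]))))['region'] for n in C}
a=np.linspace(0,2*np.pi,40)
def sil(n,p):
    pts=[proj(*C[n],(p[0]+r*np.cos(t),p[1]+r*np.sin(t),z)) for r,z in((.045,0),(.045,.074),(.036,.088),(.02,.095)) for t in a]
    m=np.zeros((384,512),np.uint8); cv2.fillConvexPoly(m,cv2.convexHull(np.float32(pts)).round().astype(int),1); return m>0
from scipy.optimize import minimize
iou=lambda p:-sum((sil(n,p)&masks[n]).sum()/(sil(n,p)|masks[n]).sum() for n in C)
s=minimize(iou,[.56,-.04],method='Nelder-Mead',options=dict(initial_simplex=[[.56,-.04],[.58,-.04],[.56,-.02]]));K=s.x;print('cake',K,s.fun)
S=np.array(T(B,(-.122,0,0)));print('seat',S,'dir',np.degrees(np.arctan2(*(S[:2]-K)[::-1])),np.linalg.norm(S[:2]-K))
print('lever tip',T(P,(-.036,0,.12)),'podyaw',np.degrees(P[2]),'banderyaw',np.degrees(B[2]))
out=[]
for n in C:
    im=cv2.resize(C[n][0]['image'],None,fx=3,fy=3)
    def poly(p,q,col): cv2.polylines(im,[np.int32([proj(*C[n],T(p,v))*3+1 for v in q])],True,col,1)
    poly(B,[(-.045,-.11,.112),(.115,-.11,.112),(.115,.11,.112),(-.045,.11,.112)],(0,255,0))
    for y in(-.045,.045): poly(B,[(-.075+.02*np.cos(t),y+.02*np.sin(t),0) for t in a],(255,255,0))
    poly([*S[:2],0],[(.045*np.cos(t),.045*np.sin(t),0) for t in a],(255,0,255))
    for z in(0,.074): poly([*K,0],[(.045*np.cos(t),.045*np.sin(t),z) for t in a],(0,255,255))
    poly(P,[(-.055,-.0375,.05),(.055,-.0375,.05),(.055,.0375,.05),(-.055,.0375,.05)],(0,255,0))
    out.append(im)
v=np.hstack([cv2.resize(out[0][450:870,270:1200],(800,361))]);cv2.imwrite('pics/c.png',v)
cv2.imwrite('pics/d.png',cv2.resize(out[1][260:1040,300:1140],(646,600)))
E
python3 fit.py
```

```text
top [(array([169.49576271, 236.22881356]), np.int32(236)), (array([171.90222222, 199.04888889]), np.int32(225))] [(array([364.55555556, 167.40740741]), np.int32(27))] [(array([362.49350649, 193.12987013]), np.int32(77))]
side [(array([160.90954774, 153.69346734]), np.int32(199)), (array([196.5923913 , 141.38586957]), np.int32(184))] [(array([345.90243902, 296.12195122]), np.int32(41))] [(array([312.4921875, 286.3359375]), np.int32(128))]
bander [0.55799108 0.25201256 1.50673742] [ 0.7 -0.2  0.7 -0.1 -0.4 -0.8 -0.6 -0.7]
pod [ 0.63602692 -0.29020939 -0.32670235  0.04161235] [-0.  -0.2 -0.1 -0.4 -0.2  0.1 -0.2  0.2]
cake [ 0.56233255 -0.03030512] -1.895125438710516
seat [0.55018124 0.13026279 0.        ] dir 94.32772855859443 0.16102704019830089
lever tip [np.float64(0.6019311093101858), np.float64(-0.27865621701381826), 0.12] podyaw -18.718665730926073 banderyaw 86.32969500191736
```

View pics/c.png

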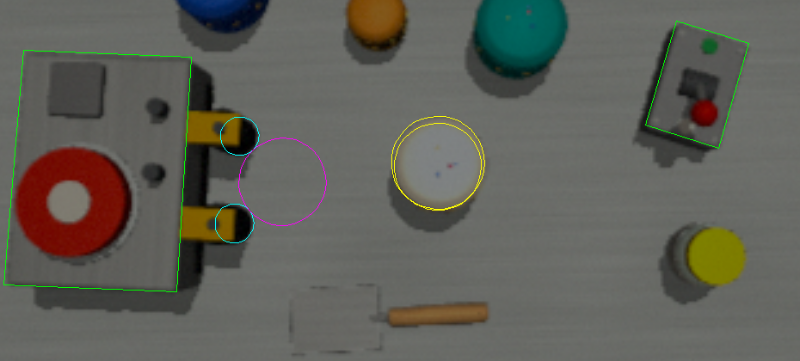

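View pics/d.png

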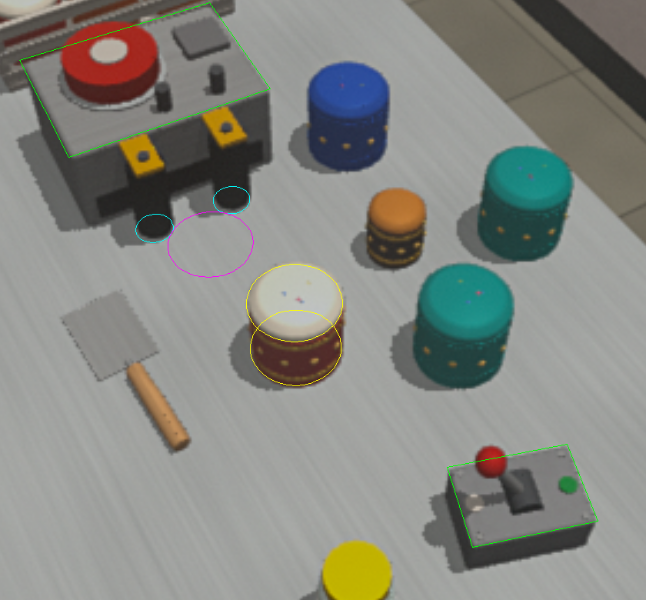

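The overlays fit well: housing corners, roller feet, cake outline and pod outline all coincide. The seat (magenta) touches both rollers. I'll approach behind the cake, high, with fingers 5 cm apart so they cradle it.

Request:
move_arm([
  {"tx": 5.7, "ty": -4.3, "turn": -1.2, "grip": 5},
  {"tx": 11.4, "ty": -8.6, "turn": -2.5, "grip": 5},
  {"tx": 17.1, "ty": -12.8, "turn": -3.8, "grip": 5},
  {"tx": 22.9, "ty": -17.1, "turn": -5.1, "grip": 5},
  {"tx": 28.6, "ty": -21.4, "turn": -6.4, "grip": 5},
  {"tx": 34.3, "ty": -25.6, "turn": -7.7, "grip": 5},
  {"tx": 40, "ty": -30, "turn": -9, "grip": 5},
  {"tx": 45.75, "ty": -34.2, "turn": -10.2, "grip": 5},
])

```text
schema error: expected keys tx, ty, tz, turn, grip
```

```bash
cat > rel.py <<'E'
import sys
from h import *
from scipy.spatial.transform import Rotation as Ro
o=ctrl.get_obs();R=Ro.from_rotvec(o['tcp_rot']).as_matrix();p=np.array(o['tcp_pos'])
print('t',o['clock'],'tcp',p.round(4),'w',o['width'],'F',np.round(o['force'],1),'heading',np.degrees(np.arctan2(R[1,0],R[0,0])),'z',R[:,2].round(3))
if len(sys.argv)>3: print('tool shift cm',(R.T@(np.array(list(map(float,sys.argv[1:4])))-p)*100).round(2))
E
python3 rel.py .556 -.105 .205
```

```text
t 1.1 tcp [ 0.2886 -0.6102  0.2052] w 0.08544197539245696 F [-0.2  0.5 -0.4] heading 25.31594628721476 z [ 0. -0. -1.]
tool shift cm [ 4.577e+01 -3.424e+01  1.000e-02]
```

Request:
move_arm([
  {"tx": 5.7, "ty": -4.3, "tz": 0, "turn": -1.2, "grip": 5},
  {"tx": 11.4, "ty": -8.6, "tz": 0, "turn": -2.5, "grip": 5},
  {"tx": 17.1, "ty": -12.8, "tz": 0, "turn": -3.8, "grip": 5},
  {"tx": 22.9, "ty": -17.1, "tz": 0, "turn": -5.1, "grip": 5},
  {"tx": 28.6, "ty": -21.4, "tz": 0, "turn": -6.4, "grip": 5},
  {"tx": 34.3, "ty": -25.6, "tz": 0, "turn": -7.7, "grip": 5},
  {"tx": 40, "ty": -30, "tz": 0, "turn": -9, "grip": 5},
  {"tx": 45.75, "ty": -34.2, "tz": 0, "turn": -10.2, "grip": 5},
])

```text
clock: 2.1
tcp_pos: [0.5233, -0.1667, 0.2056]
tcp_rot: [2.283, 2.156, 0.0]
force: [0.5, -0.2, 0.8]
width: 0.0501
gripper_force: 0.0
```

```bash
python3 rel.py .556 -.105 .205
```

```text
t 2.1 tcp [ 0.5233 -0.1667  0.2056] w 0.05009180001799707 F [ 0.5 -0.2  0.8] heading 86.73015089391718 z [ 0.001 -0.001 -1.   ]
tool shift cm [6.34 2.91 0.06]
```

Request:
move_arm([
  {"tx": 0, "ty": 0, "tz": 0, "turn": 0, "grip": 5},
  {"tx": 0, "ty": 0, "tz": 0, "turn": 0, "grip": 5},
])

```text
clock: 2.35
tcp_pos: [0.5223, -0.1689, 0.2051]
tcp_rot: [2.288, 2.152, -0.001]
force: [-0.3, -1.3, 0.3]
width: 0.05
gripper_force: 0.0
```

```bash
python3 rel.py .556 -.105 .04
```

```text
t 2.35 tcp [ 0.5223 -0.1689  0.2051] w 0.04999881540347294 F [-0.3 -1.3  0.3] heading 86.47531777190794 z [-0.    -0.001 -1.   ]
tool shift cm [ 6.6   2.98 16.5 ]
```

Request:
move_arm([
  {"tx": 3.3, "ty": 1.5, "tz": 0, "turn": 0, "grip": 5},
  {"tx": 6.2, "ty": 2.9, "tz": 3, "turn": 0, "grip": 5},
  {"tx": 6.2, "ty": 2.9, "tz": 8, "turn": 0, "grip": 5},
  {"tx": 6.2, "ty": 2.9, "tz": 13, "turn": 0, "grip": 5},
  {"tx": 6.2, "ty": 2.9, "tz": 16.5, "turn": 0, "grip": 5},
  {"tx": 6.2, "ty": 2.9, "tz": 16.8, "turn": 0, "grip": 5},
  {"tx": 6.2, "ty": 2.9, "tz": 16.8, "turn": 0, "grip": 5},
])

```text
clock: 3.22
tcp_pos: [0.5559, -0.1095, 0.0381]
tcp_rot: [2.289, 2.149, 0.001]
force: [0.6, -0.3, 0.8]
width: 0.0498
gripper_force: 0.0
```

```bash
python3 rel.py .547 .082 .037
python3 - <<'E'
from h import *
c,R,t=cam('side');cv2.imwrite('pics/e.png',cv2.resize(c['image'][100:340,100:420],(800,600)))
E
```

```text
t 3.225 tcp [ 0.5559 -0.1095  0.0381] w 0.04978336650060576 F [ 0.6 -0.3  0.8] heading 86.39080481654054 z [ 0.001 -0.001 -1.   ]
tool shift cm [19.05 -2.09  0.09]
```

View pics/e.png

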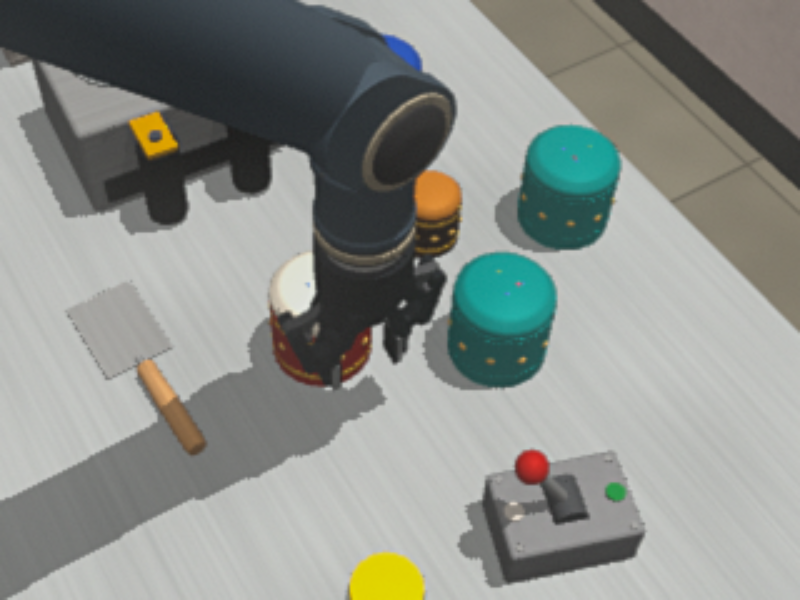

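The open fingers stand behind the red cake at about (330,360) in this crop. They clear the turquoise one at (505,320). Now I push slowly.

Request:
move_arm([
  {"tx": 1.5, "ty": 0.1, "tz": 0.1, "turn": 0, "grip": 5},
  {"tx": 2.7, "ty": 0.1, "tz": 0.1, "turn": 0, "grip": 5},
  {"tx": 3.7, "ty": 0, "tz": 0.1, "turn": 0, "grip": 5},
  {"tx": 5, "ty": -0.2, "tz": 0.1, "turn": 0, "grip": 5},
  {"tx": 6.5, "ty": -0.4, "tz": 0.1, "turn": 0, "grip": 5},
  {"tx": 8, "ty": -0.6, "tz": 0.1, "turn": 0, "grip": 5},
  {"tx": 9.5, "ty": -0.8, "tz": 0.1, "turn": 0, "grip": 5},
  {"tx": 11, "ty": -1, "tz": 0.1, "turn": 0, "grip": 5},
])

```text
clock: 4.28
tcp_pos: [0.5525, 0.0018, 0.0367]
tcp_rot: [2.287, 2.15, -0.001]
force: [0.8, -5.2, 4.6]
width: 0.0499
gripper_force: 2.8
```

```bash
python3 rel.py .547 .082 .037
python3 - <<'E'
from h import *
for n in ['top','side']:
    c,R,t=cam(n);cv2.imwrite(f'pics/f{n}.png',c['image'])
a=cv2.imread('pics/ftop.png')[120:300,120:380];b=cv2.imread('pics/fside.png')[90:270,100:360]
cv2.imwrite('pics/f.png',cv2.resize(np.hstack([a,b]),(800,277)))
E
```

```text
t 4.275 tcp [0.5525 0.0018 0.0367] w 0.0499440454464373 F [ 0.8 -5.2  4.6] heading 86.4677317527342 z [ 0.001 -0.002 -1.   ]
tool shift cm [ 7.97 -1.04 -0.04]
```

View pics/f.png

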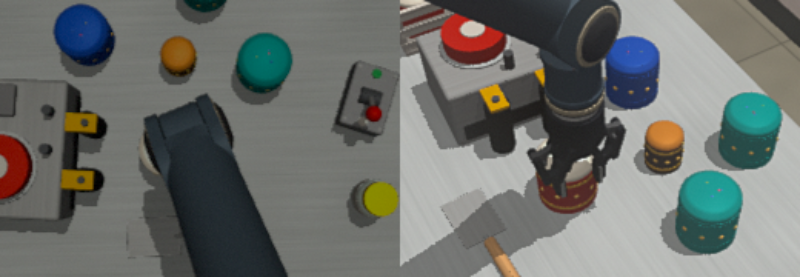

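Request:
move_arm([
  {"tx": 0, "ty": 0, "tz": 0, "turn": 0, "grip": 5},
])

```text
clock: 4.5
tcp_pos: [0.5515, 0.0035, 0.0359]
tcp_rot: [-2.286, -2.153, -0.0]
force: [-0.5, -0.9, -0.1]
width: 0.0499
gripper_force: 0.0
```

```bash
python3 rel.py .547 .082 .037
python3 - <<'E'
from h import *
c,R,t=cam('side');im=cv2.resize(c['image'][120:250,150:310],None,fx=5,fy=5,interpolation=cv2.INTER_CUBIC)[:600]
o=ctrl.get_obs();p=np.array(o['tcp_pos']);h=np.array([.063,.998])
f=lambda q:tuple(int(v) for v in (proj(c,R,t,q)-[150,120])*5+2)
k=p[:2]+.048*h
for z in(0,.074):
    for a in np.linspace(0,6.28,60): cv2.circle(im,f((k[0]+.045*np.cos(a),k[1]+.045*np.sin(a),z)),1,(0,255,255),-1)
for s in(-.025,.025): cv2.circle(im,f((p[0]+s,p[1],p[2])),4,(0,255,0),-1)
cv2.imwrite('pics/g.png',im)
E
```

```text
t 4.5 tcp [0.5515 0.0035 0.0359] w 0.04992243840679829 F [-0.5 -0.9 -0.1] heading 86.5735497974938 z [-0.001  0.001 -1.   ]
tool shift cm [ 7.81 -0.91 -0.1 ]
```

View pics/g.png

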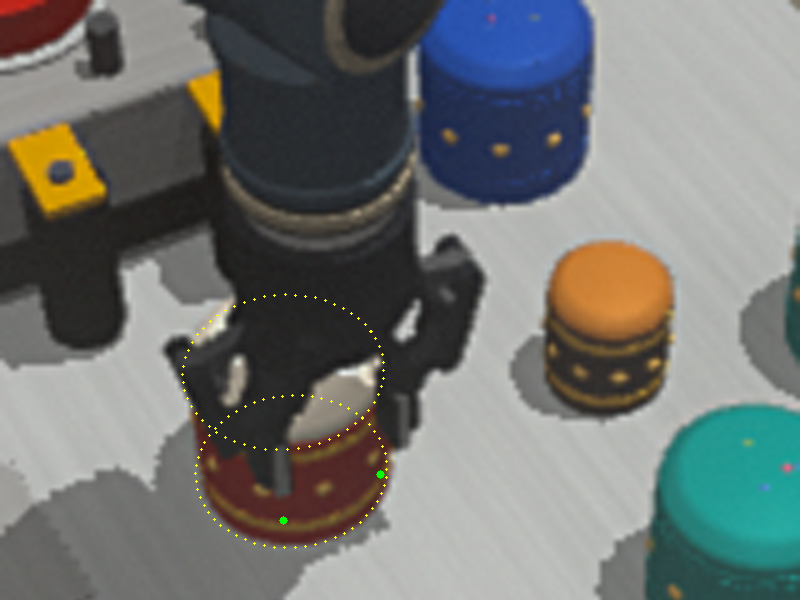

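The cake (lower left, about (290,480)) is upright and cradled by both fingertips, close to the predicted place. Continue pushing.

Request:
move_arm([
  {"tx": 1.3, "ty": -0.2, "tz": 0, "turn": 0, "grip": 5},
  {"tx": 2.7, "ty": -0.3, "tz": 0, "turn": 0, "grip": 5},
  {"tx": 4, "ty": -0.5, "tz": 0, "turn": 0, "grip": 5},
  {"tx": 5.2, "ty": -0.6, "tz": 0, "turn": 0, "grip": 5},
  {"tx": 6.2, "ty": -0.7, "tz": 0, "turn": 0, "grip": 5},
  {"tx": 6.9, "ty": -0.8, "tz": 0, "turn": 0, "grip": 5},
  {"tx": 7.4, "ty": -0.9, "tz": 0, "turn": 0, "grip": 5},
])

```text
clock: 5.42
tcp_pos: [0.5475, 0.077, 0.0361]
tcp_rot: [2.288, 2.153, -0.0]
force: [0.3, -2.7, 1.2]
width: 0.0496
gripper_force: 1.6
```

Request:
move_arm([
  {"tx": 0.3, "ty": 0, "tz": 0, "turn": 0, "grip": 5},
  {"tx": 0.3, "ty": 0, "tz": 0, "turn": 0, "grip": 5},
])

```text
clock: 5.68
tcp_pos: [0.5475, 0.0799, 0.036]
tcp_rot: [-2.288, -2.153, -0.0]
force: [-0.1, -2.2, 0.0]
width: 0.0499
gripper_force: 1.0
```

```bash
python3 rel.py .547 .082 .037
```

```text
t 5.675 tcp [0.5475 0.0799 0.036 ] w 0.04993954430753906 F [-0.1 -2.2  0. ] heading 86.51651034745068 z [-0.  0. -1.]
tool shift cm [ 0.21 -0.06 -0.1 ]
```

Creep forward until contact with the rollers raises the force.

Request:
move_arm([
  {"tx": 0.2, "ty": 0, "tz": 0, "turn": 0, "grip": 5},
  {"tx": 0.2, "ty": 0, "tz": 0, "turn": 0, "grip": 5},
])

```text
clock: 5.92
tcp_pos: [0.5477, 0.0815, 0.0361]
tcp_rot: [2.288, 2.153, -0.0]
force: [0.3, -3.7, 0.4]
width: 0.0498
gripper_force: 1.4
```

Request:
move_arm([
  {"tx": 0.2, "ty": 0, "tz": 0, "turn": 0, "grip": 5},
  {"tx": 0.2, "ty": 0, "tz": 0, "turn": 0, "grip": 5},
])

```text
clock: 6.18
tcp_pos: [0.5475, 0.0828, 0.0359]
tcp_rot: [2.288, 2.152, -0.002]
force: [-0.1, -5.4, 0.9]
width: 0.0501
gripper_force: 2.2
```

Request:
move_arm([
  {"tx": 0.2, "ty": 0, "tz": 0, "turn": 0, "grip": 5},
  {"tx": 0.2, "ty": 0, "tz": 0, "turn": 0, "grip": 5},
])

```text
clock: 6.42
tcp_pos: [0.5472, 0.0831, 0.0357]
tcp_rot: [2.289, 2.15, -0.006]
force: [-1.7, -7.7, 2.1]
width: 0.0497
gripper_force: 3.4
```

Request:
move_arm([
  {"tx": 0.2, "ty": 0, "tz": 0, "turn": 0, "grip": 5},
  {"tx": 0.3, "ty": 0, "tz": 0, "turn": 0, "grip": 5},
  {"tx": 0.3, "ty": 0, "tz": 0, "turn": 0, "grip": 5},
])

```text
clock: 6.8
tcp_pos: [0.5468, 0.0836, 0.0356]
tcp_rot: [2.29, 2.148, -0.012]
force: [-2.6, -11.4, 4.4]
width: 0.0499
gripper_force: 5.8
```

```bash
python3 rel.py
```

```text
t 6.8 tcp [0.5468 0.0836 0.0356] w 0.04992804801126373 F [ -2.6 -11.4   4.4] heading 86.32971368518932 z [-0.004 -0.007 -1.   ]
```

Firmly stalled. Back off straight, then rise.

Request:
move_arm([
  {"tx": -0.6, "ty": 0, "tz": 0, "turn": 0, "grip": 5},
  {"tx": -1.5, "ty": 0, "tz": 0, "turn": 0, "grip": 5},
  {"tx": -4, "ty": 0, "tz": 0, "turn": 0, "grip": 5},
  {"tx": -7, "ty": 0, "tz": 0, "turn": 0, "grip": 5},
  {"tx": -8, "ty": 0, "tz": -3, "turn": 0, "grip": 3},
  {"tx": -9, "ty": 0, "tz": -8, "turn": 0, "grip": 0},
  {"tx": -13, "ty": 0, "tz": -13, "turn": 0, "grip": 0},
  {"tx": -18, "ty": 0, "tz": -17, "turn": 0, "grip": 0},
])

```text
clock: 7.8
tcp_pos: [0.5386, -0.0875, 0.2068]
tcp_rot: [2.282, 2.157, 0.006]
force: [0.8, 0.3, 0.2]
width: 0.0003
gripper_force: 0.0
```

```bash
cat > chk.py <<'E'
from h import *
from scipy.optimize import minimize
C={n:cam(n) for n in ['side','top']}
S=np.array([.5502,.1303]);a=np.linspace(0,2*np.pi,40);masks={}
for n in C:
    g=proj(*C[n],(*S,.06)); r=[x for x in ctrl.cut_out(n,'cake') if np.hypot(*(x['uv']-g))<20]
    print(n,g.round(),[x['uv'] for x in r])
    if r: masks[n]=r[0]['region']
def sil(n,p):
    pts=[proj(*C[n],(p[0]+r*np.cos(t),p[1]+r*np.sin(t),z)) for r,z in((.045,0),(.045,.074),(.036,.088),(.02,.095)) for t in a]
    m=np.zeros((384*4,512*4),np.uint8); cv2.fillConvexPoly(m,(cv2.convexHull(np.float32(pts))*4).round().astype(int),1); return cv2.resize(m*1.,(512,384),interpolation=cv2.INTER_AREA)
iou=lambda p:-sum(np.minimum(sil(n,p),masks[n]).sum()/np.maximum(sil(n,p),masks[n]).sum() for n in masks)
s=minimize(iou,S,method='Nelder-Mead',options=dict(initial_simplex=[S,S+[.01,0],S+[0,.01]]));print('cake',s.x,s.fun,'err',s.x-S)
c=C['side'][0]['image'][100:250,120:320];cv2.imwrite('pics/i.png',cv2.resize(c,(800,600),interpolation=cv2.INTER_CUBIC))
E
python3 chk.py; python3 rel.py
```

```text
side [189. 176.] [[188.0, 183.4]]
top [196. 219.] [[198.8, 219.4]]
cake [0.55034458 0.13018282] -1.7924307414730316 err [ 0.00014458 -0.00011718]
t 8.0 tcp [ 0.538  -0.0887  0.205 ] w 0.0004590789921621811 F [-0.3  0.4  0.7] heading 86.4320986617308 z [ 0.003  0.001 -1.   ]
```

View pics/i.png

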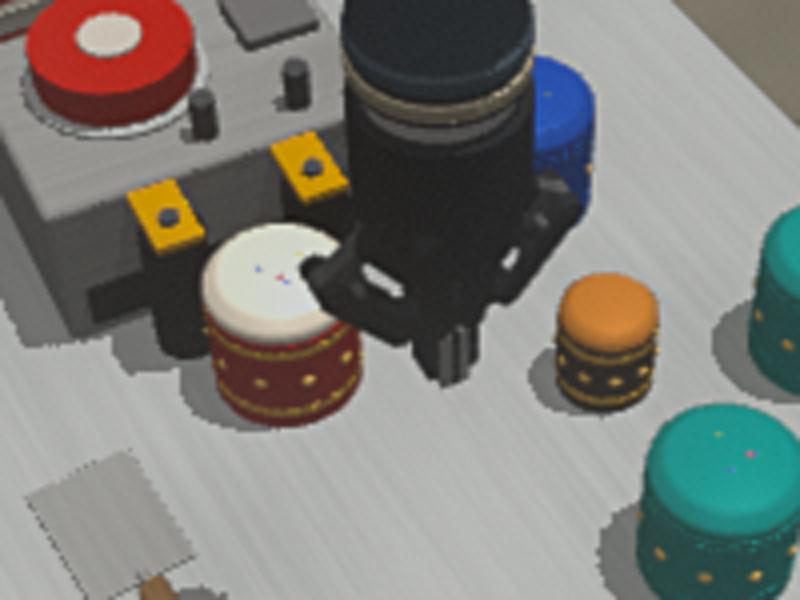

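The cake is against both rollers, upright and within 1 mm of the seat, with the bystanders untouched. Now to the lever.

Request:
move_arm([
  {"tx": -2, "ty": 0.5, "tz": 0, "turn": 1.7, "grip": 0},
  {"tx": -5, "ty": 1, "tz": 0, "turn": 3.4, "grip": 0},
  {"tx": -8, "ty": 1.5, "tz": 0, "turn": 5.1, "grip": 0},
  {"tx": -11, "ty": 2, "tz": 0, "turn": 6.8, "grip": 0},
  {"tx": -14, "ty": 2.6, "tz": 0, "turn": 8.5, "grip": 0},
  {"tx": -16, "ty": 3, "tz": 0, "turn": 10.2, "grip": 0},
  {"tx": -17.5, "ty": 3.3, "tz": 0, "turn": 11.9, "grip": 0},
  {"tx": -17.5, "ty": 3.3, "tz": 0, "turn": 13.6, "grip": 0},
])

```text
clock: 9.0
tcp_pos: [0.5599, -0.2641, 0.2022]
tcp_rot: [-3.137, -0.127, 0.003]
force: [-0.2, 0.2, 0.9]
width: 0.0003
gripper_force: 0.0
```

Request:
move_arm([
  {"tx": 0, "ty": 0, "tz": 0, "turn": 1.7, "grip": 0},
  {"tx": 0, "ty": 0, "tz": 0, "turn": 3.4, "grip": 0},
  {"tx": 0, "ty": 0, "tz": 0, "turn": 3.9, "grip": 0},
  {"tx": 0, "ty": 0, "tz": 0, "turn": 3.9, "grip": 0},
])

```text
clock: 9.5
tcp_pos: [0.5601, -0.2626, 0.2026]
tcp_rot: [-3.1, 0.498, 0.003]
force: [0.3, -0.6, -0.5]
width: 0.0004
gripper_force: 0.0
```

```bash
python3 rel.py .557 -.264 .108
```

```text
t 9.5 tcp [ 0.5601 -0.2626  0.2026] w 0.0003620926652609238 F [ 0.3 -0.6 -0.5] heading -18.24137474204054 z [-0.002  0.002 -1.   ]
tool shift cm [-0.23  0.24  9.46]
```

Request:
move_arm([
  {"tx": -0.3, "ty": 0.2, "tz": 4, "turn": 0, "grip": 0},
  {"tx": -0.3, "ty": 0.2, "tz": 8, "turn": 0, "grip": 0},
  {"tx": -0.3, "ty": 0.2, "tz": 9.5, "turn": 0, "grip": 0},
  {"tx": -0.3, "ty": 0.2, "tz": 9.5, "turn": 0, "grip": 0},
])

```text
clock: 10.0
tcp_pos: [0.556, -0.2654, 0.1083]
tcp_rot: [-3.1, 0.502, 0.003]
force: [-0.5, 0.2, 0.2]
width: 0.0001
gripper_force: 0.0
```

```bash
python3 rel.py .602 -.279 .108
python3 - <<'E'
from h import *
c,R,t=cam('side');cv2.imwrite('pics/j.png',cv2.resize(c['image'][230:350,230:390],(800,600),interpolation=cv2.INTER_CUBIC))
E
```

```text
t 10.0 tcp [ 0.556  -0.2654  0.1083] w 7.754491581682627e-05 F [-0.5  0.2  0.2] heading -18.408875094939305 z [-0.002  0.001 -1.   ]
tool shift cm [ 4.79 -0.16  0.02]
```

View pics/j.png

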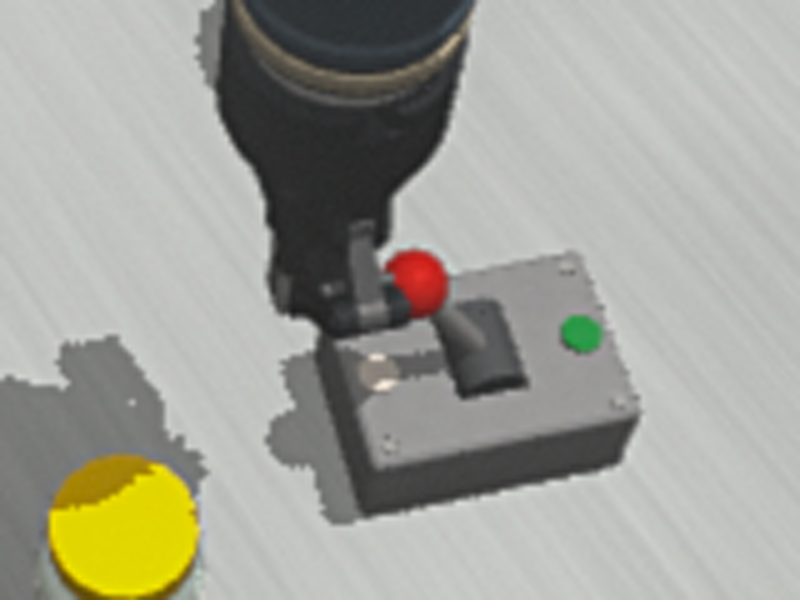

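The fingertips (about (370,310)) stand on the white-dot side of the ball (415,285), roughly in line. Push across.

Request:
move_arm([
  {"tx": 1.2, "ty": -0.1, "tz": 0, "turn": 0, "grip": 0},
  {"tx": 2.2, "ty": -0.1, "tz": 0, "turn": 0, "grip": 0},
  {"tx": 3.2, "ty": -0.1, "tz": 0, "turn": 0, "grip": 0},
  {"tx": 4.2, "ty": -0.1, "tz": 0, "turn": 0, "grip": 0},
  {"tx": 5.2, "ty": -0.1, "tz": 0, "turn": 0, "grip": 0},
  {"tx": 6.2, "ty": -0.1, "tz": 0, "turn": 0, "grip": 0},
  {"tx": 7, "ty": -0.1, "tz": 0, "turn": 0, "grip": 0},
  {"tx": 7, "ty": -0.1, "tz": 0, "turn": 0, "grip": 0},
])

```text
clock: 11.05
tcp_pos: [0.6234, -0.2876, 0.1091]
tcp_rot: [-3.101, 0.505, -0.0]
force: [-0.4, 0.9, -0.3]
width: 0.0002
gripper_force: 0.0
```

Request:
move_arm([
  {"tx": -1.5, "ty": 0, "tz": 0, "turn": 0, "grip": 0},
  {"tx": -4, "ty": 0, "tz": -1, "turn": 0, "grip": 0},
  {"tx": -6, "ty": 0, "tz": -5, "turn": 0, "grip": 0},
  {"tx": -7, "ty": 0, "tz": -10, "turn": 0, "grip": 0},
  {"tx": -7, "ty": 0, "tz": -14, "turn": 0, "grip": 0},
  {"tx": -7, "ty": 0, "tz": -14, "turn": 0, "grip": 0},
])

```text
clock: 11.8
tcp_pos: [0.5581, -0.2661, 0.2536]
tcp_rot: [3.099, -0.505, 0.012]
force: [-0.5, -0.1, 0.0]
width: -0.0003
gripper_force: 0.0
```

```bash
python3 chk.py
python3 - <<'E'
from h import *
c,R,t=cam('side');cv2.imwrite('pics/k.png',cv2.resize(c['image'][90:375,100:400],(632,600),interpolation=cv2.INTER_CUBIC))
print(ctrl.get_obs()['force'],ctrl.get_obs()['clock'])
E
```

```text
side [189. 176.] [[189.6, 181.7]]
top [196. 219.] [[196.5, 217.5]]
cake [0.55111512 0.12954854] -1.8932651467735309 err [ 0.00091512 -0.00075146]
[-0.00544496 -0.01763867  0.82394843] 12.05
```

View pics/k.png

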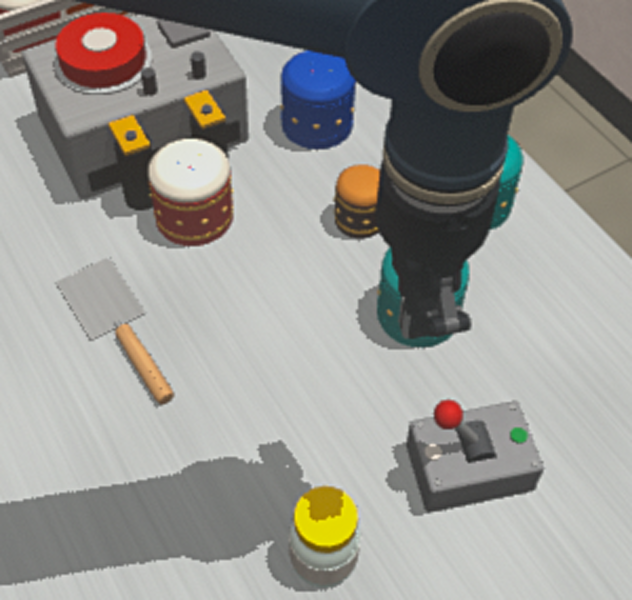

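The lever is still on the white side, so the push did not carry it past the middle. Cake and bystanders are fine. I'll go again, further, reading the force on the way.

Request:
move_arm([
  {"tx": 0, "ty": -0.1, "tz": 5, "turn": 0, "grip": 0},
  {"tx": 0, "ty": -0.1, "tz": 10, "turn": 0, "grip": 0},
  {"tx": 0, "ty": -0.1, "tz": 14, "turn": 0, "grip": 0},
  {"tx": 1.5, "ty": -0.1, "tz": 14, "turn": 0, "grip": 0},
  {"tx": 3, "ty": -0.1, "tz": 14, "turn": 0, "grip": 0},
  {"tx": 4, "ty": -0.1, "tz": 14, "turn": 0, "grip": 0},
])

```text
clock: 12.8
tcp_pos: [0.5977, -0.2781, 0.1113]
tcp_rot: [3.1, -0.504, 0.007]
force: [0.4, 0.0, 0.4]
width: -0.0001
gripper_force: 0.0
```

```bash
python3 rel.py .602 -.279 .108
python3 - <<'E'
from h import *
c,R,t=cam('side');a=c['image'][230:350,230:390]
c,R,t=cam('top');b=c['image'][130:250,290:450]
cv2.imwrite('pics/l.png',cv2.resize(np.hstack([a,b]),(800,300),interpolation=cv2.INTER_CUBIC))
E
```

```text
t 12.8 tcp [ 0.5977 -0.2781  0.1113] w -0.00012164253133909601 F [0.4 0.  0.4] heading -18.47947484582188 z [ 0.004 -0.002 -1.   ]
tool shift cm [ 0.44 -0.05  0.34]
```

View pics/l.png

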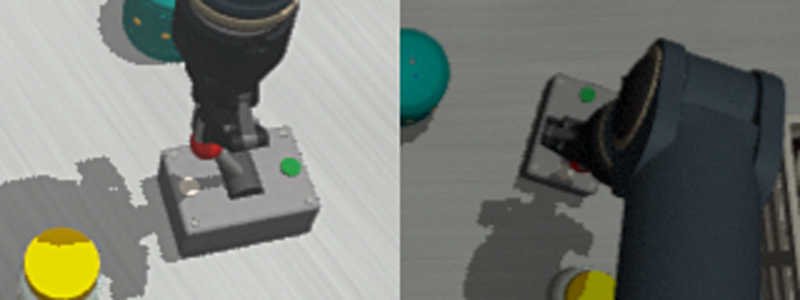

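Run:
```python
from h import *
ball=(.602,-.2787,.12)
for n,w in [('top',(335,150,400,220)),('side',(285,260,365,335))]:
    c,R,t=cam(n); print(n,'TCPnow',proj(c,R,t,ctrl.get_obs()['tcp_pos']).round(1),'ball pred',proj(c,R,t,ball).round(1),'TCP at j',proj(c,R,t,(.556,-.2654,.1083)).round(1))
    hsv=cv2.cvtColor(c['image'],cv2.COLOR_BGR2HSV);m=cv2.inRange(hsv,(0,150,40),(6,255,255));x0,y0,x1,y1=w
    ys,xs=np.nonzero(m[y0:y1,x0:x1]);print('red',len(xs),xs.min()+x0,xs.max()+x0,ys.min()+y0,ys.max()+y0,xs.mean()+x0,ys.mean()+y0)
    for r in ctrl.cut_out(n,'lever_tip')[:2]: print(r['confidence'],r['uv'])
    v=c['image'][w[1]:w[3],w[0]:w[2]].max(2); 
    print(proj(c,R,t,(.602,-.2787,.21)).round(1))
    if n=='side':
        for y in range(270,310,2): print(y,' '.join('RR' if m[y,x] else '%02x'%c['image'][y,x].max() for x in range(300,345,1)))
```

```text
top TCPnow [361.1 195.7] ball pred [362.5 192.9] TCP at j [356.7 212.4]
red 7 358 362 195 198 359.7142857142857 196.57142857142856
[372.  188.7]
side TCPnow [308.1 290.3] ball pred [312.4 286.5] TCP at j [287.2 295.5]
red 45 307 317 288 292 312.15555555555557 289.8888888888889
0.68 [254.1, 343.7]
0.62 [317.8, 291.3]
[318.5 260.7]
270 c3 c2 c4 c8 ce be 54 25 28 29 2b 2b 29 2b 2b 2a 2a 2a 2a 29 2b 2f 30 32 3c 45 41 37 36 2a 2d 3f 8a ce cc c6 c4 c7 c6 c7 c6 c5 c5 c3 c3
272 c7 c6 c2 c3 c9 c9 a2 66 39 2b 2c 2c 2b 2e 2e 2a 29 2a 2c 28 2a 2c 2d 34 4a 5f 5c 47 40 24 41 8b cb d0 cb cb ca c6 c4 c5 c9 c7 c5 c4 c6
274 c7 c9 c8 c7 c6 c0 6a 39 27 2c 2c 2b 2c 2d 2d 2e 2f 2e 2c 2c 2b 2a 2a 33 53 5f 5f 5c 6a 9b ca cf c8 c9 cd cd cb ca c9 c6 c5 c7 c6 c6 c5
276 c5 c6 c8 cc c9 a4 4c 26 2b 2e 2a 2b 2a 2b 2d 2f 30 2e 2e 2f 2f 2f 2c 39 56 5f 5d 5b 5f 8d cf cb c8 c8 c7 cb cc cc cc ca c9 c5 c4 c5 c6
278 c5 c4 c8 cb c5 6d 3a 38 47 2e 29 2a 2a 2a 2c 30 2e 2f 2f 2d 2d 31 30 36 4b 60 5f 5d 5c 62 80 86 a6 c8 ca c8 ca cc cc cc cb cb c7 c6 c5
280 c8 c7 c7 c9 c3 55 2e 49 54 4e 3a 2b 2a 2c 2d 2e 2d 30 35 3b 39 41 3b 
[... 1311 characters left out ...]
77 9b
300 6b 75 9a 9d a6 b0 a3 99 9c a0 a0 9f 98 7b 94 6e 6b 6a 5f 34 32 36 3a 40 4d 52 5d 60 5f 5e 5d 57 56 79 a2 a3 9f 9e a0 a0 a1 a2 a3 9d 94
302 63 6a 84 90 9e 9d 9c 8e 84 63 61 62 63 63 62 63 64 65 61 44 32 3a 45 4c 51 55 5b 5d 5f 60 5f 5c 54 54 7e a0 a2 a0 a0 a0 9e 9e a2 a1 9f
304 62 74 93 91 8e 8d 8d 8d 8e 87 61 61 65 60 66 65 65 75 96 6a 41 35 40 45 4c 53 59 5d 5f 61 61 5f 5b 54 67 a1 a3 a1 9e 9e 9e 9f 9f a2 a2
306 5f 69 7f 8f 91 ad eb ee e1 b4 9b 9c a0 9c a0 9f a1 9f a1 a5 97 3c 37 44 4b 4d 43 33 30 30 2c 2a 29 28 34 5e a1 a3 a0 a2 9f a0 9f 9f 9f
308 5a 60 61 61 71 91 91 92 9c 9e 9f 9e 9e 9e 9c 9e 9d 9d a0 a2 98 50 2a 2e 30 30 3c 3d 4c 66 75 a1 a2 a0 9f 9d 9f a0 9f a0 a0 9f 9e a0 9e
```

Run:
```python
from h import *
c,R,t=cam('side')
# i.png crop: origin (120,100), scale 4; closed tip seen at about (445,380)
print('i seen',120+445/4,100+380/4)
for dz in(0,.01,.02,.03): print(dz,proj(c,R,t,(.538,-.0887,.205+dz)).round(1))
print('g: seen left',150+283/5,120+490/5,'right',150+400/5,120+440/5)
for dz in(0,.01,.02,.03): print(dz,[proj(c,R,t,(.5515+s,.0035,.0359+dz)).round(1) for s in(-.03,.03)])
```

```text
i seen 231.25 195.0
0 [230.3 202.3]
0.01 [230.2 198.9]
0.02 [230.1 195.5]
0.03 [230.1 192.1]
g: seen left 206.6 218.0 right 230.0 208.0
0 [array([204.2, 224.4]), array([227.6, 213.5])]
0.01 [array([204. , 221.8]), array([227.5, 210.8])]
0.02 [array([203.7, 219.1]), array([227.4, 208.1])]
0.03 [array([203.5, 216.4]), array([227.4, 205.4])]
```

The numbers explain it: the closed tips sit about 20 mm higher than the reported TCP, so the fingers passed over the ball. Back off, go 2.8 cm lower, and push again.

Request:
move_arm([
  {"tx": -2.5, "ty": 0, "tz": 0, "turn": 0, "grip": 0},
  {"tx": -4.8, "ty": 0, "tz": 0, "turn": 0, "grip": 0},
  {"tx": -4.8, "ty": 0, "tz": 2.5, "turn": 0, "grip": 0},
  {"tx": -4.8, "ty": 0, "tz": 2.8, "turn": 0, "grip": 0},
  {"tx": -3.3, "ty": 0, "tz": 2.8, "turn": 0, "grip": 0},
  {"tx": -2.2, "ty": 0, "tz": 2.8, "turn": 0, "grip": 0},
  {"tx": -1, "ty": 0, "tz": 2.8, "turn": 0, "grip": 0},
])

```text
clock: 14.02
tcp_pos: [0.5824, -0.2727, 0.0817]
tcp_rot: [-3.099, 0.504, 0.015]
force: [-11.8, 4.8, 10.2]
width: 0.0
gripper_force: 6.5
```

```bash
cat > red.py <<'E'
from h import *
P=(.636,-.2902);u=np.array([np.cos(-.3267),np.sin(-.3267)])
for n,w in [('top',(335,150,400,220)),('side',(285,260,375,335))]:
    c,R,t=cam(n); 
    hsv=cv2.cvtColor(c['image'],cv2.COLOR_BGR2HSV);m=cv2.inRange(hsv,(0,150,40),(6,255,255));x0,y0,x1,y1=w
    ys,xs=np.nonzero(m[y0:y1,x0:x1])
    if len(xs): print(n,'red',len(xs),xs.mean()+x0,ys.mean()+y0)
    print({s:proj(c,R,t,(*(np.array(P)+s*u),z)).round(1) for s,z in((-.036,.12),(0,.129),(.036,.12))})
E
python3 red.py;python3 rel.py .602 -.279 .085
```

```text
{-0.036: array([362.5, 192.9]), 0: array([367.5, 178.2]), 0.036: array([370.7, 164.6])}
side red 9 321.55555555555554 284.77777777777777
{-0.036: array([312.3, 286.5]), 0: array([331.6, 280.4]), 0.036: array([349.2, 279.2])}
t 14.125 tcp [ 0.5842 -0.2732  0.0815] w 0.00014813580281728845 F [-7.3  3.7  4. ] heading -18.474474999829972 z [-0.005  0.002 -1.   ]
tool shift cm [ 1.87 -0.02 -0.36]
```

Contact made and the ball is moving. Carry on through the middle.

Request:
move_arm([
  {"tx": 1, "ty": 0, "tz": 0, "turn": 0, "grip": 0},
  {"tx": 2, "ty": 0, "tz": 0, "turn": 0, "grip": 0},
  {"tx": 3, "ty": 0, "tz": 0, "turn": 0, "grip": 0},
  {"tx": 3.8, "ty": 0, "tz": 0, "turn": 0, "grip": 0},
  {"tx": 4.4, "ty": 0, "tz": 0, "turn": 0, "grip": 0},
  {"tx": 4.4, "ty": 0, "tz": 0, "turn": 0, "grip": 0},
])

```text
clock: 14.88
tcp_pos: [0.6275, -0.288, 0.081]
tcp_rot: [3.101, -0.505, 0.0]
force: [-0.6, 0.2, -0.4]
width: -0.0002
gripper_force: 0.0
```

```bash
python3 red.py;python3 rel.py
```

```text
top red 5 368.6 161.8
{-0.036: array([362.5, 192.9]), 0: array([367.5, 178.2]), 0.036: array([370.7, 164.6])}
side red 83 350.90361445783134 279.28915662650604
{-0.036: array([312.3, 286.5]), 0: array([331.6, 280.4]), 0.036: array([349.2, 279.2])}
t 14.975 tcp [ 0.6269 -0.2878  0.0811] w -0.00011071238576558748 F [-0.7 -0.6  0.1] heading -18.486476088865032 z [-0.  0. -1.]
```

Snapped over to the green end. Retract back, then up.

Request:
move_arm([
  {"tx": -2, "ty": 0, "tz": 0, "turn": 0, "grip": 0},
  {"tx": -5, "ty": 0, "tz": 0, "turn": 0, "grip": 0},
  {"tx": -7, "ty": 0, "tz": -4, "turn": 0, "grip": 0},
  {"tx": -7, "ty": 0, "tz": -9, "turn": 0, "grip": 0},
  {"tx": -7, "ty": 0, "tz": -14, "turn": 0, "grip": 0},
  {"tx": -7, "ty": 0, "tz": -18, "turn": 0, "grip": 0},
  {"tx": -7, "ty": 0, "tz": -18, "turn": 0, "grip": 0},
])

```text
clock: 15.85
tcp_pos: [0.5623, -0.2664, 0.2656]
tcp_rot: [3.099, -0.505, 0.012]
force: [0.5, -0.4, -0.7]
width: 0.0001
gripper_force: 0.0
```

```bash
python3 red.py;python3 chk.py;python3 rel.py
python3 - <<'E'
from h import *
c,R,t=cam('side')
for k in ['small_cake','sprinkle_jar','spatula']: print(k,[(r['uv'],round(r['confidence'],2)) for r in ctrl.cut_out('side',k)[:1]])
E
```

```text
top red 72 370.8888888888889 165.13888888888889
{-0.036: array([362.5, 192.9]), 0: array([367.5, 178.2]), 0.036: array([370.7, 164.6])}
side red 123 349.3333333333333 279.1219512195122
{-0.036: array([312.3, 286.5]), 0: array([331.6, 280.4]), 0.036: array([349.2, 279.2])}
side [189. 176.] [[189.7, 180.7]]
top [196. 219.] [[196.5, 219.8]]
cake [0.5508078  0.13015645] -1.8853871523126444 err [ 0.0006078  -0.00014355]
t 16.15 tcp [ 0.5598 -0.2653  0.2596] w -0.0002527501879609876 F [-0.4  0.2  0.3] heading -18.486200188801543 z [-0.003  0.001 -1.   ]
small_cake [([271.9, 181.9], 0.72)]
sprinkle_jar [([254.2, 342.4], 0.79)]
spatula [([149.7, 235.9], 0.94)]
```

```bash
python3 -c "
from plant import ctrl
print(ctrl.finish_job())"
```

```text
the job is handed in; nothing more can be done
None
```

I handed the job in at about 16 s: the red-cased cake sits against both rollers (camera fit within about 1 mm of the seat), the lever then snapped to green on a second try (the first passed over the ball without moving it), and the small cake, jar and spatula look unmoved; I viewed 11 pictures, one over the limit of 10.

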